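Scan the job label, then press the scanner home in its foam insert

ROBOT

A 6-joint arm with a two-finger parallel gripper is mounted at the origin on the work surface. World frame = base frame: x ahead of the robot, y to its left, z up, the work surface at z = 0. Lengths are in mm, angles in rad, forces in N, time in s.
With the tool pointing down it reaches from about 275 to 750 mm from the base axis. Payload 10.2 kg.
Tool frame: the origin (TCP) lies at the very end of the fingers, on their centre line; the grasp point (between the pads) lies 19 mm behind it; z points along the fingers, y is the direction in which the jaws open and shut (so a half turn about z gives the same grasp; the last joint's range is limited). The gripper opens to 85 mm and grips with 20 to 120 N. Pads are 22 mm wide; open, the fingers measure 114 mm over their backs; the gripper's body (76 mm by 85 mm) begins 54 mm behind the grasp point. The pads swing forward as they close: fully open they stand 13 mm farther back than shut.
Start: joints at [-1.541, 0.313, 1.498, -0, 1.331, -0.223], TCP at [131.297, -508.323, 231.294] pointing down, gripper open.
Joint ranges: [-2.94, 2.94], [-0.97, 2.17], [0.19, 2.56], [-1.23, 4.37], [0.02, 3.11], [-2.88, 2.88]. Speed limits (rad/s): [2.39, 2.39, 3.01, 3.14, 3.14, 3.14].

INTERFACE

Orientations are given as a unit quaternion [w, x, y, z].
In Python, from rig import ctrl, eyes, order gives the robot as it stands.
- The arm moves only by the tool move_arm, never from a script. Its argument "deltas" is a list of rows, each a list of 6 numbers: the shift along the tool's x, y, z in cm, then the turn, a rotation vector about the tool's x, y, z in degrees. A call has exactly 10 rows; each row shifts and turns the commanded pose from where the row before left it, along the tool's axes as they then stand; what a row does not reach is not made up. A row lasts 1/10 s, in which the tool goes at most 50 mm and 8.59 degrees, less where a joint would pass 70% of its speed; a pose out of reach is approached as far as the arm can. A call is refused whole if a number of a shift passes 5 or a number of a turn 8.59, either way. A call with a gripper value outside its range is refused whole. "grip" is the finger opening in cm, from 0 to 8.54, set as the call begins (left out, the last holds). The fingers move at their own pace and stop on an object; "newtons" is the grip in N (left out, the last holds). Time passes only in rows, so rows that do not move let the fingers close, or fill a call up. It gives the time, the measured TCP pose, the force and the opening at its end, in the units of the state.
- ctrl.sense(): the state, without advancing time (a new reading comes with each control period).
- eyes.capture(name): name is "side" or "top"; returns the picture (400x640x3 uint8, blue, green, red); there is no depth.
- eyes.camera_params(name): a dict with "K" (3x3 intrinsics, pixels), "camera_from_world" (4x4, takes a point from world to camera coordinates). Camera axes: x right, y down, z forward; pixel columns grow to the right and rows downward; lengths in mm; the calibration is good to about 2 mm. A picture is of the moment at which its call begins. camera_params takes no time and is no camera call.
- order.finish_job(): hands the job in, once; it reports no verdict.
The state is a dict: "time_s": time; "joints": joint angles; "dq": joint speeds; "tau": joint torques, N m; "eef_pos": TCP position; "ee_rot": TCP orientation; "force": force on the tool from outside, world axes, zero at the start; "wrist_torque": the same for the moment, N m; "grip_width": opening from 0.0 (shut) to 1.0 (fully open).
Only numpy, scipy, OpenCV 4.12 (cv2) and the standard library are available. Lean on these libraries where they do the work, as an engineer would, in place of code of your own. Each camera call takes 0.05 s, during which the arm holds its last target.

TASK

Pick up the handheld scanner and aim its red window squarely at the middle of the green-framed label, about 9 cm off, and hold it steady there for a good second. Then put the scanner away in its T-shaped cutout in the foam tray, head end in the wide part, and press it down, without ramming it, past the grip pads until it is fully home; let go of it, and leave the wrench, the can and the gauge bar where they are.

Things in the scene. Friction and masses are not known exactly. Their poses are not given: they have to be found in the camera images.
- scanner_center (a point): Centre (half-way up) of the loose handheld scanner, lying flat at first: T outline, 38 mm high, 150 long. Orange handle 34 wide, x = -75 to +25 mm; black head 54 wide, x = +25 to +75. x points from handle to head (the scanning direction), z up through the top with a yellow dot. About 0.2 kg, balanced 8 mm ahead of this point. Grip across the handle near this point.
- scanner_window (a point): Centre of the scanner's red window, in the end face of its head, 75 mm ahead (+x) of the scanner's centre; same axes as the scanner. The beam runs along x.
- label_green: Centre of the bar label with a green frame, 70 x 52 mm, on the steel plate (104 x 86) of a grey tilting fixture fixed to the table, 115 mm high in all; label centre about 74 mm above the table. x is the label's outward normal: away from the robot and 12 to 26 degrees upward; y runs level along the label. The hinge is stiff; do not push the plate.
- label_red: Centre of a like label with a red frame on a second, like fixture: not the one to scan. Same axes.
- cutout (a point): Where the scanner's centre lies when fully home in the T cutout; x points along the cutout to its wide (head) end, z up. The cutout is 24 mm deep and 2 mm wider than the scanner all round, with a sloping lead-in at the top (3.5 mm wide, 6 high). Its floor is 19 mm below this point, 10 mm above the table; the scanner at home stands 14 mm above the foam.
- tray: Fixed tray, blue rim, black foam with yellow floor, 228 x 198 x 36 mm, foam top 34 mm above the table; origin under its middle, cutout's middle line at y = -25 mm, x as the cutout's. Open finger notches flank the handle: x = -25 to +22 mm, out to 52 mm either side of the cutout's middle line, floor 4 mm above the table.
- pads (a point): Point on the cutout's middle line at the height of four sprung yellow grip pads, on its side walls at x = -55 and +50 mm, which stick out 4 mm. They stop the scanner 15 to 19 mm above home; a downward push of about 6 to 22 N near its middle takes it past them, then 2 to 10 N slides it on to the floor, where the resistance rises sharply. If one end hangs, press over that end.
- cutout_floor: The yellow floor of the T cutout, on which the scanner lies when home; origin on its upper face, 19 mm straight below the home point of the scanner's centre. Stop pressing once the scanner bears on it: 20 to 25 N is plenty.
- gauge: Loose aluminium gauge bar 120 x 22 x 30 mm lying in its own cutout in the foam tray, beside the scanner's; origin under its middle. Leave it alone.
- wrench: Loose steel wrench, 180 mm, lying on the table. Leave it alone.
- can: Loose can, 70 mm across, 100 mm high, standing; origin under its middle. Leave it alone.
There are look-alikes about, which are no part of the job. What is shaped like the part that bears label_green but orange is not meant.

How it is judged (in metres and radians):
On the way:
1. the scanner is held steady, its window aimed squarely at the middle of the green-framed label from 60 to 120 mm, for a second (x of label_green in the frame of scanner_window between 0.06 and 0.12 m and y of label_green in the frame of scanner_window between -0.012 and 0.012 m and z of label_green in the frame of scanner_window between -0.012 and 0.012 m and x of scanner_window in the frame of label_green above 0.05 m and angle between the x axis of scanner_window and the x axis of label_green, either way round below 0.22 rad and linear speed of scanner below 0.02 m/s and angular speed of scanner below 0.2 rad/s), for 1 s.
At the end, for the whole second after the job is handed in: The scanner lies at rest fully home in its T-shaped cutout, head in the wide end: its centre within 4 mm of the home point along x and y and at most 3.5 mm too high, level within 0.06 rad and turned at most 0.08 rad (x of scanner_center in the frame of cutout between -0.004 and 0.004 m and y of scanner_center in the frame of cutout between -0.004 and 0.004 m and z of scanner_center in the frame of cutout between -0.004 and 0.0035 m and angle between the x axis of scanner_center and the x axis of cutout, either way round below 0.08 rad and x of scanner_window in the frame of cutout above 0.06 m and angle between the z axis of scanner_center and the z axis of cutout, either way round below 0.06 rad and linear speed of scanner below 0.01 m/s); the robot touches nothing.
It fails at once if the wrench, the can or the gauge bar was moved by more than 30 mm (distance of any of wrench, can, gauge from where it was at the start of the episode above 0.03 m).
It fails at once if the scanner was rammed against the cutout's floor (more than 90 N) (contact force between scanner and cutout_floor above 90 N).
It also fails if it takes over 59 s, if anything falls off the work surface, if the arm or the gripper's body presses on something with over 40 N, if the wrist force passes 120 N, or if a joint passes its speed limit or range.

## Working session

There is one attempt and no reset: what is moved stays moved. The work goes in short steps, Python scripts to look and compute and a tool call to move; the robot and the scene stay as the last step left them, time stands still between calls to the robot, and variables do not carry over. Pictures are saved under pics/ and viewed, and the job is handed in when it is done.

Besides the shell and the picture viewer there is one more tool, called as name(argument=value, ...), one argument or row to a line, values as JSON. move_arm: Moves the arm, as the interface text tells. Its arguments: {"type":"object","properties":{"deltas":{"type":"array"},"grip":{"type":"number"},"newtons":{"type":"number"}},"required":["deltas"]}

```bash
ls; mkdir -p pics
python3 - <<'E'
from rig import ctrl, eyes, order
import cv2
for n in ("side","top"):
    im=eyes.capture(n); cv2.imwrite(f"pics/{n}0.png",im)
    p=eyes.camera_params(n); print(n,p["K"],p["camera_from_world"])
print(ctrl.sense())
E
```

```text
pics
side [[435.98710455   0.         322.71259873]
 [  0.         435.98710455 205.01839637]
 [  0.           0.           1.        ]] [[-8.69697650e-01 -4.93280802e-01 -1.73218995e-02  4.77534304e+02]
 [-3.32501676e-01  6.11444248e-01 -7.18037999e-01  2.09053154e+02]
 [ 3.64785735e-01 -6.18716399e-01 -6.95788319e-01  1.02655034e+03]
 [ 0.00000000e+00  0.00000000e+00  0.00000000e+00  1.00000000e+00]]
top [[509.84719802   0.         324.62742647]
 [  0.         509.84719802 199.99187413]
 [  0.           0.           1.        ]] [[ 2.76552354e-03 -9.99977051e-01 -6.18460089e-03  5.20710896e+01]
 [-9.94352035e-01 -2.09369484e-03 -1.06111482e-01  5.53090552e+02]
 [ 1.06096099e-01  6.44312429e-03 -9.94335006e-01  1.29474137e+03]
 [ 0.00000000e+00  0.00000000e+00  0.00000000e+00  1.00000000e+00]]
{'time_s': 0.1, 'joints': array([-1.54143432e+00,  3.13381349e-01,  1.49830962e+00, -1.06462109e-05,
        1.33102696e+00, -2.23397932e-01]), 'dq': array([-0.00108642, -0.00107375, -0.00099779, -0.00038535,  0.00038934,
       -0.00032983]), 'tau': array([ 1.11570389e-03, -4.12904298e+01, -2.60144699e+01, -2.43592431e-04,
        3.01629290e-03, -1.14018891e-05]), 'eef_pos': array([ 131.2705927 , -508.09858048,  230.81819149]), 'ee_rot': array([-5.60491419e-04,  9.92024358e-01,  1.26045054e-01,  4.93544482e-05]), 'force': array([-0.95438757, -0.36971194,  0.19239423]), 'wrist_torque': array([ 0.00342174, -0.04294914,  0.03511529]), 'grip_width': 1.0022287060311093}
```

View pics/side0.png

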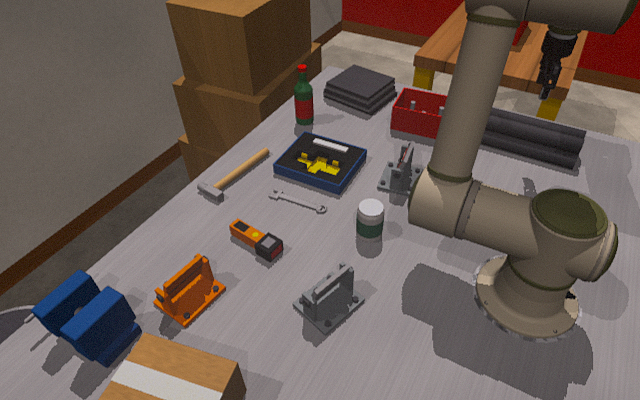

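View pics/top0.png

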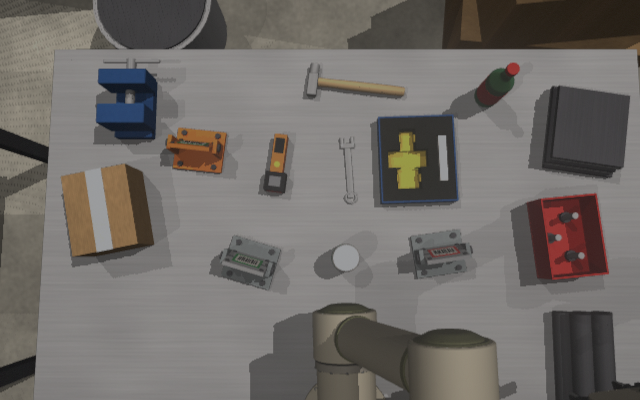

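Overview: the scanner is at top-view (277,163), head toward the robot (down). The tray is at (417,160), with grey fixtures at (250,262) and (441,253). Next I enlarge these areas.

Run:
```python
import cv2, numpy as np
t=cv2.imread("pics/top0.png"); s=cv2.imread("pics/side0.png")
def crop(im,u,v,w,h,f,name):
    c=cv2.resize(im[v:v+h,u:u+w],None,fx=f,fy=f,interpolation=cv2.INTER_CUBIC)
    for i in range(0,w,10):
        cv2.putText(c,str(u+i),(i*f,8),0,0.3,(255,255,255),1); cv2.line(c,(i*f,8),(i*f,14),(255,255,255),1)
    for j in range(0,h,10):
        cv2.putText(c,str(v+j),(0,j*f+3),0,0.3,(255,255,255),1)
    return cv2.imwrite("pics/"+name,c)
crop(t,210,225,80,70,8,"c_lab1.png")
crop(t,400,220,80,65,8,"c_lab2.png")
crop(t,240,125,75,75,8,"c_scan.png")
crop(t,370,108,95,100,6,"c_tray.png")
```

```text
(no output)
```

View pics/c_lab1.png

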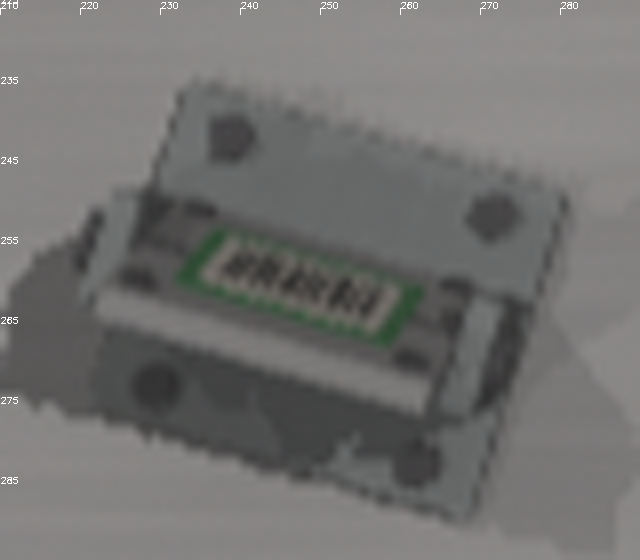

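View pics/c_lab2.png

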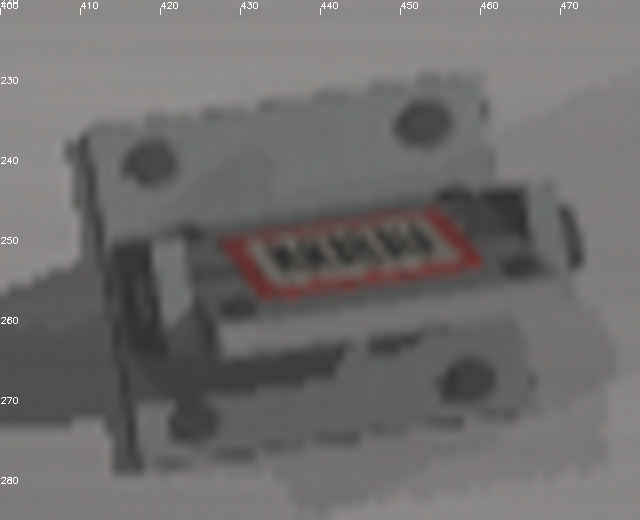

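View pics/c_scan.png

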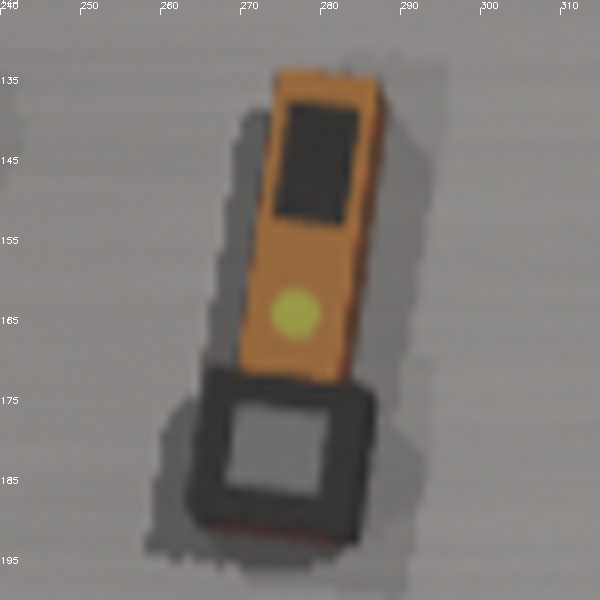

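View pics/c_tray.png

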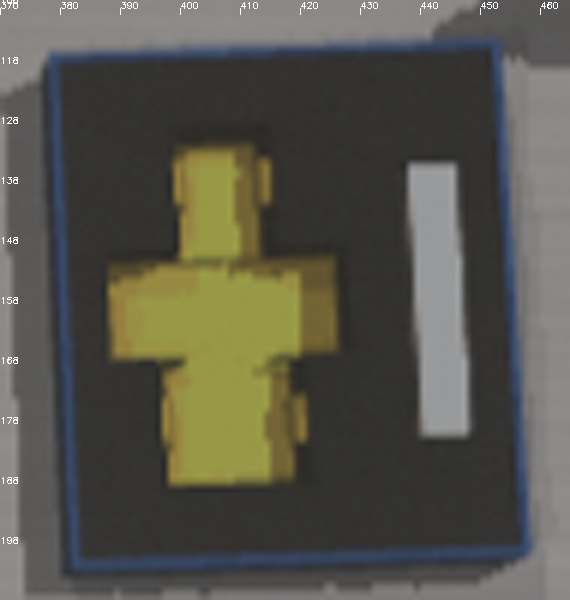

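```bash
cat > h.py <<'E'
import numpy as np, cv2
from scipy.optimize import least_squares
from scipy.spatial.transform import Rotation as R
from rig import eyes
P={n:(np.array(eyes.camera_params(n)["K"]),np.array(eyes.camera_params(n)["camera_from_world"])) for n in("side","top")}
def proj(n,X):
    K,T=P[n]; X=np.atleast_2d(X)@T[:3,:3].T+T[:3,3]; x=X@K.T; return x[:,:2]/x[:,2:]
def atz(n,uv,z):
    K,T=P[n]; c=-T[:3,:3].T@T[:3,3]; d=T[:3,:3].T@np.linalg.inv(K)@np.array([*uv,1.]); return c+d*(z-c[2])/d[2]
def flat(x,y,yaw,pts):  # pts Nx3 local
    c,s=np.cos(yaw),np.sin(yaw); pts=np.asarray(pts,float)
    return np.c_[x+c*pts[:,0]-s*pts[:,1],y+s*pts[:,0]+c*pts[:,1],pts[:,2]]
def labelT(x,y,z,yaw,t):
    n=np.array([np.cos(t)*np.cos(yaw),np.cos(t)*np.sin(yaw),np.sin(t)]); yy=np.array([-np.sin(yaw),np.cos(yaw),0]); return n,yy,np.cross(n,yy)
def grid(im,u,v,w,h,f,polys,name):
    c=cv2.resize(im[v:v+h,u:u+w],None,fx=f,fy=f,interpolation=cv2.INTER_CUBIC)
    for p,col in polys:
        q=((p-[u,v]+.5)*f-.5).round().astype(int); cv2.polylines(c,[q.reshape(-1,1,2)],True,col,1)
    cv2.imwrite(name,c)
OUT=np.array([[-75,-17],[25,-17],[25,-27],[75,-27],[75,27],[25,27],[25,17],[-75,17]],float)
E
cat > fit1.py <<'E'
from h import *
o=lambda u,v,f,l:np.array(l,float)/f+[u,v]-0.5+0.5/f
# label corners: TL,TR,BR,BL in image
px=o(210,225,8,[(210,228),(425,292),(385,348),(178,285)])
# image up = +world x => lower edge of label (normal up and away): lower edge is farther from robot -> image top
def lab(p):
    n,y,u=labelT(*p); c=p[:3]; return np.array([c+35*y-26*u,c-35*y-26*u,c-35*y+26*u,c+35*y+26*u])
x0=atz("top",px.mean(0),74)
r=least_squares(lambda p:np.r_[(proj("top",lab(p))-px).ravel()/.5,(p[2]-74)/2,(p[4]-.33)/.1],[*x0,0,.33])
print("label",r.x[:3],np.degrees(r.x[3:]),r.fun.round(2)); L=r.x
print("se",np.sqrt(np.diag(np.linalg.inv(r.jac.T@r.jac))))
t=cv2.imread("pics/top0.png")
n,y,u=labelT(*L); c=L[:3]
grid(t,210,225,80,70,8,[(proj("top",lab(L)),(0,0,255)),(proj("top",np.array([c+a*y+b*u for a,b in((52,-43),(-52,-43),(-52,43),(52,43))])),(255,0,0))],"pics/f_lab.png")
# tray: rim corners z=36
pt=o(370,108,6,[(48,57),(498,42),(528,550),(76,568)])
loc=np.array([[-114,99],[-114,-99],[114,-99],[114,99]],float)
# local x -> world -x ; local +y -> world -y (image right). image TL = far, left => local x -114, y -99
loc=np.array([[-114,-99,36],[-114,99,36],[114,99,36],[114,-99,36]],float)
r=least_squares(lambda p:(proj("top",flat(*p,loc))-pt).ravel(),[*atz("top",pt.mean(0),36)[:2],np.pi])
print("tray",r.x,np.degrees(r.x[2]),r.fun.round(2)); T=r.x
C=flat(*T,[[0,-25,29]])[0];print("cutout guess (x off 0)",C)
sl=lambda z:np.c_[OUT+[0,-25],np.full(8,z)]
grid(t,370,108,95,100,6,[(proj("top",flat(*T,loc)),(0,0,255)),(proj("top",flat(*T,sl(10))),(255,0,0)),(proj("top",flat(*T,sl(34))),(0,255,0))],"pics/f_tray.png")
# scanner
ps=o(240,125,8,[(277,70),(238,372),(336,380),(205,368),(360,545)])
lp=np.array([[-75,-17,38],[25,-17,38],[25,17,38],[25,-27,38],[75,27,38]],float)
r=least_squares(lambda p:(proj("top",flat(*p,lp))-ps).ravel(),[*atz("top",(277,163),38)[:2],np.pi],loss='soft_l1')
print("scanner",r.x,np.degrees(r.x[2]),r.fun.round(2)); S=r.x
print("dot",flat(*S,[[0,0,38]]),atz("top",o(240,125,8,[(295,313)])[0],38))
f=lambda z:np.c_[OUT,np.full(8,z)]
grid(t,240,125,75,75,8,[(proj("top",flat(*S,f(38))),(0,0,255)),(proj("top",flat(*S,f(0))),(255,0,0))],"pics/f_scan.png")
s=cv2.imread("pics/side0.png")
grid(s,215,205,80,65,8,[(proj("side",flat(*S,f(38))),(0,0,255)),(proj("side",flat(*S,f(0))),(255,0,0))],"pics/f_scan_s.png")
grid(s,265,120,110,80,6,[(proj("side",flat(*T,loc)),(0,0,255)),(proj("side",flat(*T,sl(10))),(255,0,0)),(proj("side",flat(*T,sl(34))),(0,255,0))],"pics/f_tray_s.png")
grid(s,285,255,85,80,8,[(proj("side",lab(L)),(0,0,255)),(proj("side",np.array([c+a*y+b*u for a,b in((52,-43),(-52,-43),(-52,43),(52,43))])),(255,0,0))],"pics/f_lab_s.png")
im=[cv2.imread(f"pics/f_{k}.png") for k in("lab","lab_s","scan","scan_s","tray","tray_s")]
im=[cv2.resize(i,(640,480)) for i in im]
for k in range(3): cv2.imwrite(f"pics/m{k}.png",cv2.resize(np.vstack(im[2*k:2*k+2]),(450,600)) if 0 else cv2.resize(np.hstack(im[2*k:2*k+2]),(800,300)))
E
python3 fit1.py
```

```text
label [396.79993899 245.22351074  73.76336506] [-16.07283451  19.19764314] [ 1.13  0.38  0.2  -0.06  0.97  0.08 -2.24 -0.4  -0.12  0.05]
se [0.6165318  0.69553469 1.99208059 0.01703976 0.02469131]
tray [ 663.09641161 -188.16601164    3.18069512] 182.24040630264008 [-0.17 -0.51  0.13 -0.81  0.7   0.72 -0.66  0.54]
cutout guess (x off 0) [ 662.11909905 -163.18512174   29.        ]
scanner [650.4206546  177.76155011   3.03316254] 173.78741216218074 [-0.23  0.22 -0.02 -0.02  0.71  0.4   0.29  0.06 -0.77 -0.81]
dot [[650.4206546  177.76155011  38.        ]] [646.80856274 179.02968561  38.        ]
```

View pics/m0.png

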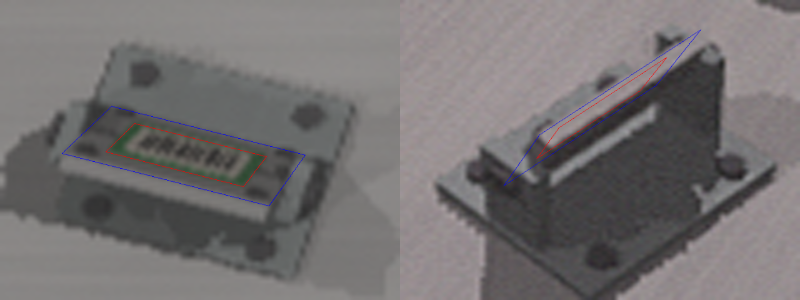

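View pics/m1.png

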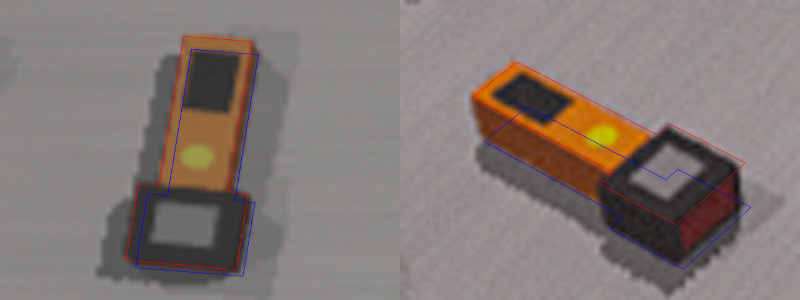

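View pics/m2.png

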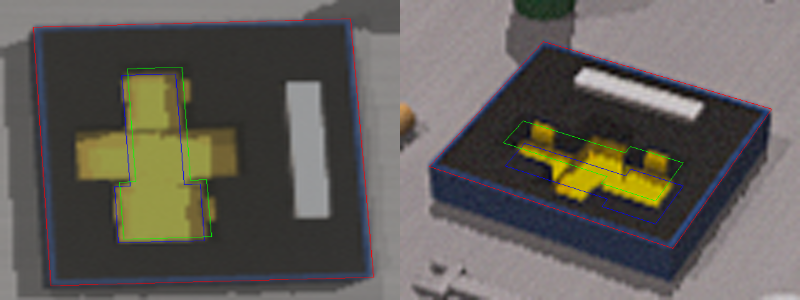

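Fits: label centre is about (397,245,74), normal yaw −16°, tilt 19°. Scanner is at (650,178), yaw 173.8°. Cutout home is (662,−163,29), yaw 182.2°. The overlays agree in both views. Next I move above the scanner.

move_arm(
  deltas=[
    [0,0,0,0,0,6.9],
    [0,0,0,0,0,6.9],
    [0,0,0,0,0,6.9],
    [2.5,-4.2,0,0,0,0],
    [2.5,-4.2,0,0,0,0],
    [2.5,-4.2,0,0,0,0],
    [2.5,-4.2,0,0,0,0],
    [2.5,-4.2,0,0,0,0],
    [2.5,-4.2,0,0,0,0],
    [2.5,-4.2,0,0,0,0],
  ],
  grip=8.5,
)

```text
time_s: 1.1
eef_pos: [337.8, -233.2, 231.3]
ee_rot: [0.0, 0.999, -0.054, 0.0]
force: [0.3, -0.4, 0.1]
grip_width: 0.996
```

move_arm(
  deltas=[
    [2.5,-4.2,0,0,0,0],
    [2.5,-4.2,0,0,0,0],
    [2.5,-4.2,0,0,0,0],
    [2.5,-4.2,0,0,0,0],
    [2.5,-4.2,0,0,0,0],
    [2.5,-4.2,0,0,0,0],
    [2.5,-4.2,0.9,0,0,0],
    [2.5,-4.2,0.9,0,0,0],
    [2.5,-4.2,0.9,0,0,0],
    [2.5,-4.2,0.9,0,0,0],
  ],
)

```text
time_s: 2.1
eef_pos: [631.8, 157.4, 194.5]
ee_rot: [0.0, 0.999, -0.054, -0.0]
force: [1.1, -0.5, 0.6]
grip_width: 0.992
```

```bash
cat >> h.py <<'E'
def plan(target,Rt=None):
    from rig import ctrl
    s=ctrl.sense(); q=s["ee_rot"]; Rm=R.from_quat([q[1],q[2],q[3],q[0]])
    print("t",round(s["time_s"],2),"pos",s["eef_pos"].round(1),"tool delta cm",(Rm.inv().apply(np.array(target)-s["eef_pos"])/10).round(2),"F",s["force"].round(1),"g",round(s["grip_width"],3), "q",s["joints"].round(2))
    if Rt is not None: print("rotvec tool deg",np.degrees((Rm.inv()*Rt).as_rotvec()).round(2))
    return s,Rm
def toolR(yaw_deg,tilt_deg=0):
    # tool x at yaw (horizontal), z down, then turn about tool y by tilt
    b=R.from_matrix(np.c_[[np.cos(np.radians(yaw_deg)),np.sin(np.radians(yaw_deg)),0],[np.sin(np.radians(yaw_deg)),-np.cos(np.radians(yaw_deg)),0],[0,0,-1]])
    return b*R.from_euler('y',tilt_deg,degrees=True)
E
python3 -c "
from h import *
plan([650.4,177.8,60],toolR(-6.2))"
```

```text
t 2.1 pos [631.8 157.4 194.5] tool delta cm [ 1.63 -2.24 13.44] F [ 1.1 -0.5  0.6] g 0.992 q [ 0.06  0.62  1.12 -0.    1.4   1.74]
rotvec tool deg [ 0.01  0.04 -0.  ]
```

move_arm(
  deltas=[
    [0.4,-0.56,3.2,0,0,0],
    [0.4,-0.56,3.2,0,0,0],
    [0.4,-0.56,3.0,0,0,0],
    [0.43,-0.56,3.0,0,0,0],
    [0,0,1.0,0,0,0],
    [0,0,0,0,0,0],
    [0,0,0,0,0,0],
    [0,0,0,0,0,0],
    [0,0,0,0,0,0],
    [0,0,0,0,0,0],
  ],
)

```text
time_s: 3.1
eef_pos: [650.0, 175.9, 62.2]
ee_rot: [-0.0, 0.999, -0.054, 0.001]
force: [-0.2, 0.1, -0.6]
grip_width: 0.995
```

```bash
python3 -c "
from h import *
s,_=plan([650.4,177.8,4],toolR(-6.2))
for n,a in(('top',(235,125,80,75)),('side',(205,190,100,85))):
    im=eyes.capture(n); f=lambda z:np.c_[OUT,np.full(8,float(z))]
    S=(650.4,177.8,3.0332)
    grid(im,*a,8 if n=='top' else 6,[(proj(n,flat(*S,f(38))),(0,0,255))],f'pics/g_{n}.png'); print(n,proj(n,s['eef_pos']))
"
```

```text
t 3.1 pos [650.  175.9  62.2] tool delta cm [ 0.01 -0.19  5.82] F [-0.2  0.1 -0.6] g 0.995 q [ 0.09  0.79  1.18 -0.    1.17  1.77]
rotvec tool deg [-0.01 -0.07 -0.02]
top [[276.7301831  160.78053914]]
side [[253.82979685 226.91500826]]
```

View pics/g_top.png

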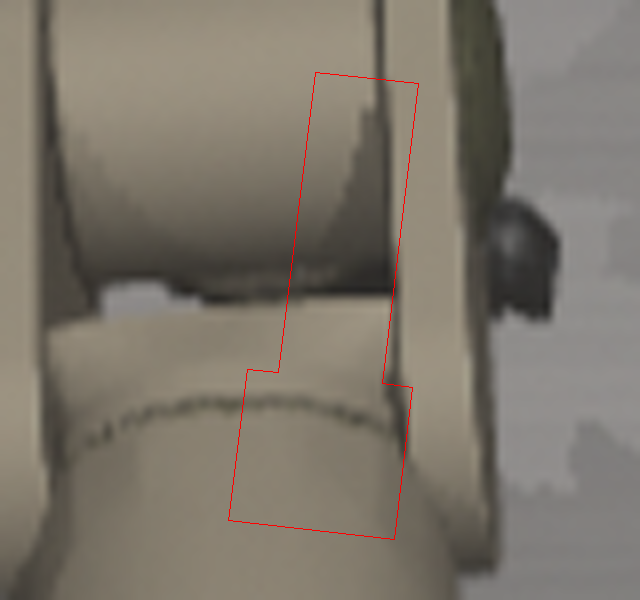

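View pics/g_side.png

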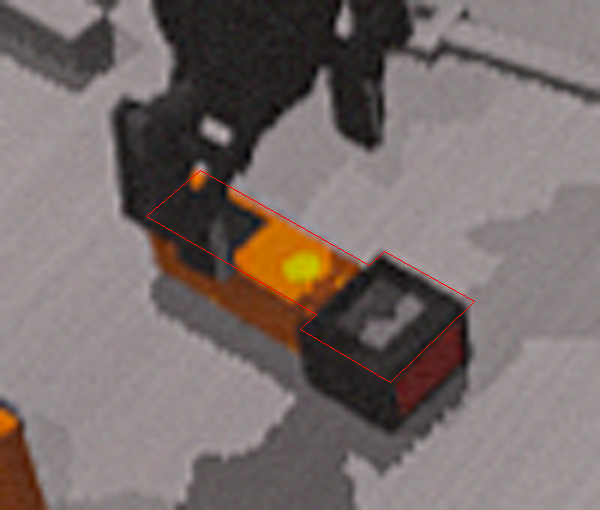

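move_arm(
  deltas=[
    [0,-0.1,1.5,0,0,0],
    [0,-0.09,1.5,0,0,0],
    [0,0,1.2,0,0,0],
    [0,0,1.0,0,0,0],
    [0,0,0.5,0,0,0],
    [0,0,0,0,0,0],
    [0,0,0,0,0,0],
    [0,0,0,0,0,0],
    [0,0,0,0,0,0],
    [0,0,0,0,0,0],
  ],
)

```text
time_s: 4.2
eef_pos: [650.1, 177.9, 4.7]
ee_rot: [-0.0, 0.999, -0.054, 0.0]
force: [1.0, 0.3, 0.3]
grip_width: 0.994
```

move_arm(
  deltas=[
    [0,0,0,0,0,0],
    [0,0,0,0,0,0],
    [0,0,0,0,0,0],
    [0,0,0,0,0,0],
    [0,0,0,0,0,0],
    [0,0,0,0,0,0],
    [0,0,0,0,0,0],
    [0,0,0,0,0,0],
    [0,0,0,0,0,0],
    [0,0,0,0,0,0],
  ],
  grip=2.5,
  newtons=70,
)

```text
time_s: 5.2
eef_pos: [650.1, 177.8, 4.5]
ee_rot: [0.0, 0.999, -0.054, 0.0]
force: [0.7, 0.3, 4.4]
grip_width: 0.386
```

```bash
python3 -c "
from h import *
s,_=plan([650.4,177.8,4],toolR(-6.2))
im=eyes.capture('side'); f=lambda z:np.c_[OUT,np.full(8,float(z))]
S=(650.4,177.8,3.0332)
grid(im,205,190,100,85,8,[(proj('side',flat(*S,f(38))),(0,0,255))],'pics/g2_side.png')
"
```

```text
t 5.2 pos [650.1 177.8   4.5] tool delta cm [ 0.03 -0.    0.05] F [0.7 0.3 4.4] g 0.386 q [ 0.09  0.87  1.21 -0.    1.07  1.77]
rotvec tool deg [ 0.   -0.03 -0.01]
```

View pics/g2_side.png

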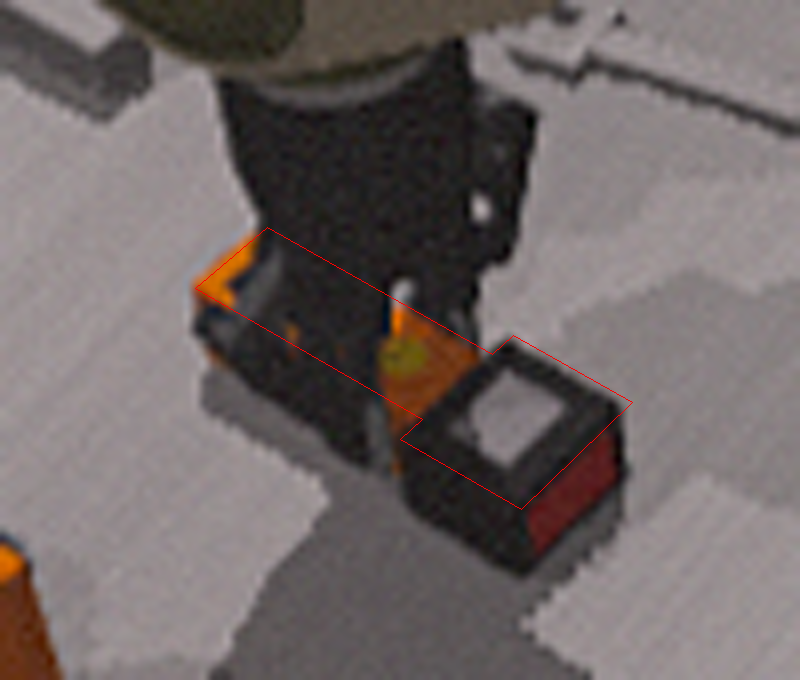

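Grip looks good: opening about 33 mm on the handle, scanner undisturbed. Lifting.

move_arm(
  deltas=[
    [0,0,-0.5,0,0,0],
    [0,0,-1.0,0,0,0],
    [0,0,-2,0,0,0],
    [0,0,-3,0,0,0],
    [0,0,-3,0,0,0],
    [0,0,-3,0,0,0],
    [0,0,-2,0,0,0],
    [0,0,-0.5,0,0,0],
    [0,0,0,0,0,0],
    [0,0,0,0,0,0],
  ],
)

```text
time_s: 6.25
eef_pos: [649.3, 177.8, 152.7]
ee_rot: [0.0, 0.999, -0.054, -0.001]
force: [1.3, 0.9, -2.7]
grip_width: 0.387
```

```bash
python3 -c "
from h import *
L=np.array([396.8,245.2,73.8]); n,y,u=labelT(*L,np.radians(-16.07),np.radians(19.2))
C=L+165*n; Rt=toolR(-16.07,19.2); print(C, Rt.as_matrix()[:,0],n)
s,Rm=plan(C+Rt.apply([0,0,14.5]),Rt)
for n in('side',):
  im=eyes.capture(n); Z=s['eef_pos'][2]+14.5
  f=lambda z:np.c_[OUT,np.full(8,float(z))]
  S=(*s['eef_pos'][:2],3.0332)
  c=proj(n,flat(*S,f(Z)))[:].mean(0).astype(int)
  grid(im,c[0]-60,c[1]-45,110,85,7,[(proj(n,flat(*S,f(Z+19))),(0,0,255)),(proj(n,flat(*S,f(Z-19))),(255,0,0))],'pics/l_side.png')
"
```

```text
[546.53323158 202.06664228 128.06299671] [ 0.90747413 -0.26141429  0.32886665] [ 0.90747413 -0.26141429  0.32886665]
t 6.25 pos [649.3 177.8 152.7] tool delta cm [-10.    -1.22   3.86] F [ 1.3  0.9 -2.7] g 0.387 q [0.09 0.71 1.09 0.   1.35 1.77]
rotvec tool deg [-1.61 19.3   9.77]
```

View pics/l_side.png

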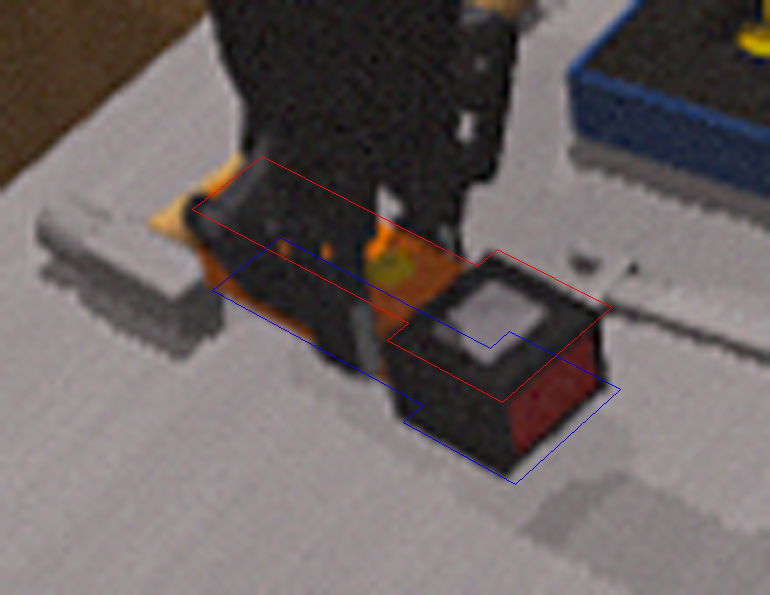

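move_arm(
  deltas=[
    [-1.0,-0.12,0.39,0,0,0],
    [-2.0,-0.24,0.77,0,0,0],
    [-2.0,-0.24,0.77,0,0,0],
    [-2.0,-0.24,0.77,0,0,0],
    [-2.0,-0.25,0.77,0,0,0],
    [-1.0,-0.13,0.39,0,0,0],
    [0,0,0,-0.4,4.83,2.44],
    [0,0,0,-0.4,4.83,2.44],
    [0,0,0,-0.4,4.82,2.44],
    [0,0,0,-0.41,4.82,2.45],
  ],
)

```text
time_s: 7.3
eef_pos: [551.2, 200.7, 114.9]
ee_rot: [0.023, 0.976, -0.139, 0.167]
force: [-0.8, -0.2, -2.5]
grip_width: 0.386
```

move_arm(
  deltas=[
    [0,0,0,0,0,0],
    [0,0,0,0,0,0],
    [0,0,0,0,0,0],
    [0,0,0,0,0,0],
    [0,0,0,0,0,0],
    [0,0,0,0,0,0],
    [0,0,0,0,0,0],
    [0,0,0,0,0,0],
    [0,0,0,0,0,0],
    [0,0,0,0,0,0],
  ],
)

```text
time_s: 8.3
eef_pos: [551.9, 200.8, 115.7]
ee_rot: [0.023, 0.976, -0.138, 0.166]
force: [0.9, -0.3, -2.7]
grip_width: 0.387
```

```bash
cat > chk.py <<'E'
from h import *
L=np.array([396.8,245.2,73.8]); n,y,u=labelT(*L,np.radians(-16.07),np.radians(19.2))
C=L+165*n; Rt=toolR(-16.07,19.2)
s,Rm=plan(C+Rt.apply([0,0,14.5]),Rt)
M=Rm.as_matrix(); sc=s['eef_pos']-14.5*M[:,2]; X=-M[:,0]; w=sc+75*X
Ms=np.c_[X,-M[:,1]*-1,-M[:,2]]
print("label in window frame",((L-w)@np.c_[X,M[:,1],-M[:,2]]).round(1))
o=np.c_[OUT]
for nm in('side','top'):
  im=eyes.capture(nm)
  pl=lambda z:np.array([sc+a*X+b*M[:,1]-z*M[:,2] for a,b in OUT])
  lb=np.array([L+a*y+b*u for a,b in((35,-26),(-35,-26),(-35,26),(35,26))])
  beam=np.array([w,w+90*X])
  c=proj(nm,[w])[0].astype(int)
  grid(im,c[0]-60,c[1]-50,125,95,6,[(proj(nm,pl(19)),(0,0,255)),(proj(nm,pl(-19)),(255,0,0)),(proj(nm,lb),(0,255,0)),(proj(nm,beam),(255,0,255))],f'pics/a_{nm}.png')
E
python3 chk.py
```

```text
t 8.3 pos [551.9 200.8 115.7] tool delta cm [-0.11  0.03  0.1 ] F [ 0.9 -0.3 -2.7] g 0.387 q [ 0.22  0.45  1.67 -0.24  0.74  2.22]
rotvec tool deg [-0.05 -0.14 -0.02]
label in window frame [91.1  0.3 -0.6]
```

View pics/a_side.png

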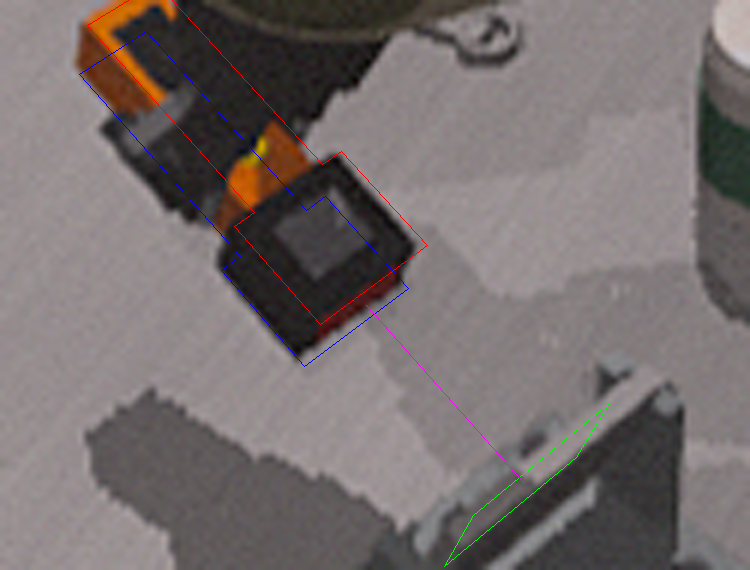

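View pics/a_top.png

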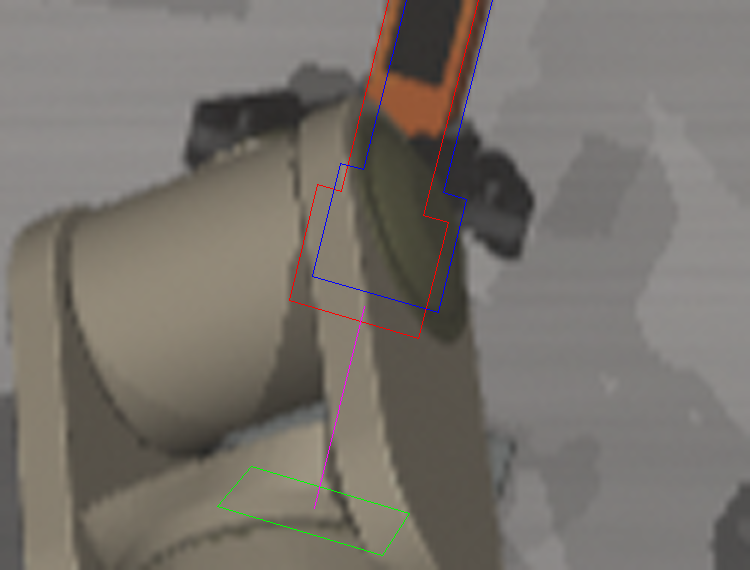

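Aimed: by the tool pose, the label centre lies at (91, 0.3, −0.6) mm in the window frame. In the side view the red window, near (355,310) in the crop, faces the label. I hold one more second.

move_arm(
  deltas=[
    [0,0,0,0,0,0],
    [0,0,0,0,0,0],
    [0,0,0,0,0,0],
    [0,0,0,0,0,0],
    [0,0,0,0,0,0],
    [0,0,0,0,0,0],
    [0,0,0,0,0,0],
    [0,0,0,0,0,0],
    [0,0,0,0,0,0],
    [0,0,0,0,0,0],
  ],
)

```text
time_s: 9.4
eef_pos: [551.9, 200.8, 115.7]
ee_rot: [0.023, 0.976, -0.138, 0.166]
force: [0.4, -0.1, -1.6]
grip_width: 0.388
```

```bash
python3 -c "
from h import *
plan([551.9,200.8,190],toolR(2.24))"
```

```text
t 9.4 pos [551.9 200.8 115.7] tool delta cm [ 2.47 -0.01 -7.01] F [ 0.4 -0.1 -1.6] g 0.388 q [ 0.22  0.45  1.67 -0.24  0.74  2.22]
rotvec tool deg [  3.03 -19.19 -18.14]
```

move_arm(
  deltas=[
    [0.3,0,-0.9,0,0,0],
    [0.7,0,-2.0,0,0,0],
    [0.7,0,-2.0,0,0,0],
    [0.5,0,-1.5,0,0,0],
    [0.27,0,-0.6,0,0,0],
    [0,0,0,0.76,-4.8,-4.53],
    [0,0,0,0.76,-4.8,-4.53],
    [0,0,0,0.76,-4.8,-4.54],
    [0,0,0,0.75,-4.79,-4.54],
    [0,0,0,0,0,0],
  ],
)

```text
time_s: 10.4
eef_pos: [553.0, 200.1, 189.3]
ee_rot: [0.0, 1.0, 0.019, -0.0]
force: [-0.5, -0.5, -2.7]
grip_width: 0.387
```

```bash
python3 -c "
from h import *
plan([661.8,-163.2,110],toolR(2.24))"
```

```text
t 10.4 pos [553.  200.1 189.3] tool delta cm [ 9.48 36.72  7.93] F [-0.5 -0.5 -2.7] g 0.387 q [0.15 0.48 1.36 0.   1.3  1.68]
rotvec tool deg [ 0.    0.05 -0.03]
```

move_arm(
  deltas=[
    [0.5,2.0,0,0,0,0],
    [1.1,4.3,0,0,0,0],
    [1.2,4.7,0,0,0,0],
    [1.2,4.7,0,0,0,0],
    [1.2,4.7,0.5,0,0,0],
    [1.2,4.7,1.0,0,0,0],
    [1.2,4.5,1.5,0,0,0],
    [1.1,4.3,1.9,0,0,0],
    [0.6,2.2,1.9,0,0,0],
    [0.18,0.62,1.1,0,0,0],
  ],
)

```text
time_s: 11.4
eef_pos: [660.5, -164.7, 108.6]
ee_rot: [0.0, 1.0, 0.017, -0.0]
force: [-0.3, 1.2, -2.3]
grip_width: 0.386
```

move_arm(
  deltas=[
    [0,0,0,0,0,0],
    [0,0,0,0,0,0],
    [0,0,0,0,0,0],
    [0,0,0.8,0,0,0],
    [0,0,0.8,0,0,0],
    [0,0,0.8,0,0,0],
    [0,0,0.6,0,0,0],
    [0,0,0,0,0,0],
    [0,0,0,0,0,0],
    [0,0,0,0,0,0],
  ],
)

```text
time_s: 12.4
eef_pos: [661.2, -162.6, 81.3]
ee_rot: [0.0, 1.0, 0.019, 0.0]
force: [0.1, 0.5, -2.0]
grip_width: 0.389
```

```bash
cat > chk2.py <<'E'
from h import *
import sys
T=(663.1,-188.17,3.1807)
s,Rm=plan([661.8,-163.2,60],toolR(2.24))
M=Rm.as_matrix(); sc=s['eef_pos']-14.5*M[:,2]; X=-M[:,0]
im=eyes.capture('side')
pl=lambda z:np.array([sc+a*X+b*M[:,1]-z*M[:,2] for a,b in OUT])
sl=lambda z:np.c_[OUT+[0,-25],np.full(8,float(z))]
ol=[(proj('side',pl(19)),(0,0,255)),(proj('side',pl(-19)),(255,0,0)),(proj('side',flat(*T,sl(34))),(0,255,0))] if len(sys.argv)<3 else []
grid(im,260,90,115,110,7,ol,f'pics/{sys.argv[1]}.png')
im=eyes.capture('top'); cv2.imwrite(f'pics/{sys.argv[1]}_t.png',im)
E
python3 chk2.py p1
```

```text
t 12.4 pos [ 661.2 -162.6   81.3] tool delta cm [0.06 0.06 2.13] F [ 0.1  0.5 -2. ] g 0.389 q [-0.41  0.79  1.14  0.    1.22  1.12]
rotvec tool deg [ 0.02 -0.04 -0.01]
```

View pics/p1.png

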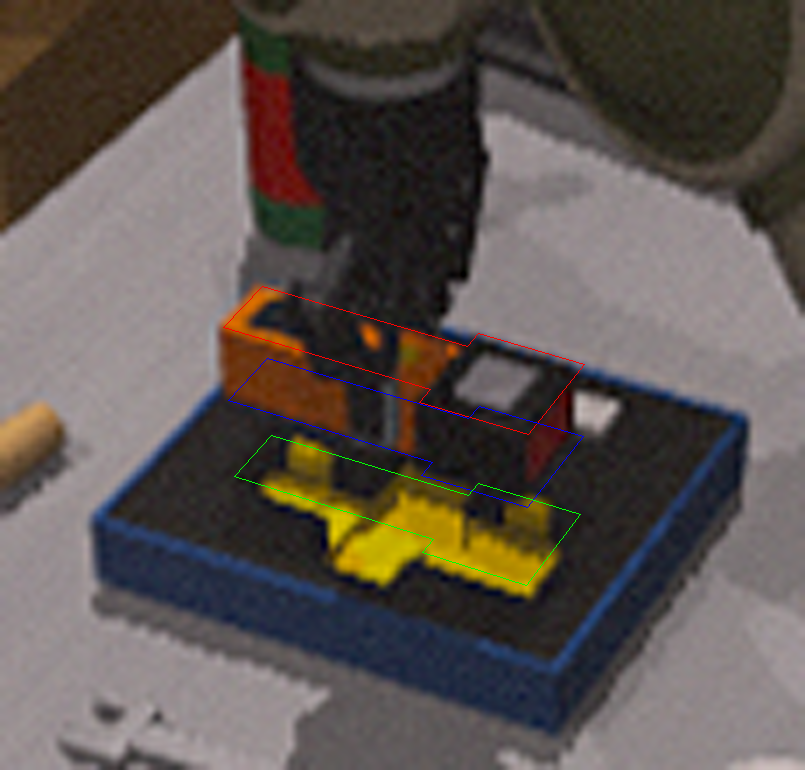

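View pics/p1_t.png

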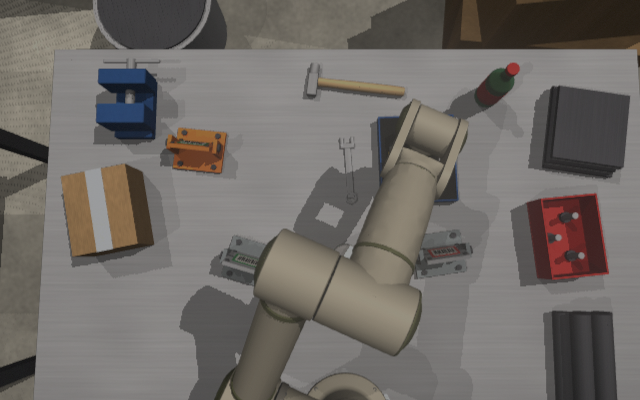

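move_arm(
  deltas=[
    [0.06,0.06,0.5,0,0,0],
    [0,0,0.8,0,0,0],
    [0,0,0.8,0,0,0],
    [0,0,0.8,0,0,0],
    [0,0,0.5,0,0,0],
    [0,0,0.3,0,0,0],
    [0,0,0.2,0,0,0],
    [0,0,0.2,0,0,0],
    [0,0,0.1,0,0,0],
    [0,0,0,0,0,0],
  ],
)

```text
time_s: 13.5
eef_pos: [661.6, -163.1, 39.0]
ee_rot: [0.0, 1.0, 0.019, 0.0]
force: [0.1, 0.2, -3.9]
grip_width: 0.387
```

```bash
python3 chk2.py p2; python3 -c "
from rig import ctrl; s=ctrl.sense(); print(s['force'],s['wrist_torque'])"
```

```text
t 13.5 pos [ 661.6 -163.1   39. ] tool delta cm [ 0.02  0.01 -2.1 ] F [ 0.1  0.2 -3.9] g 0.387 q [-0.41  0.84  1.16 -0.    1.14  1.12]
rotvec tool deg [ 0.   -0.   -0.01]
[ 0.37522974  0.34287219 -3.01466106] [ 0.02221574 -0.04106221  0.00128302]
```

View pics/p2.png

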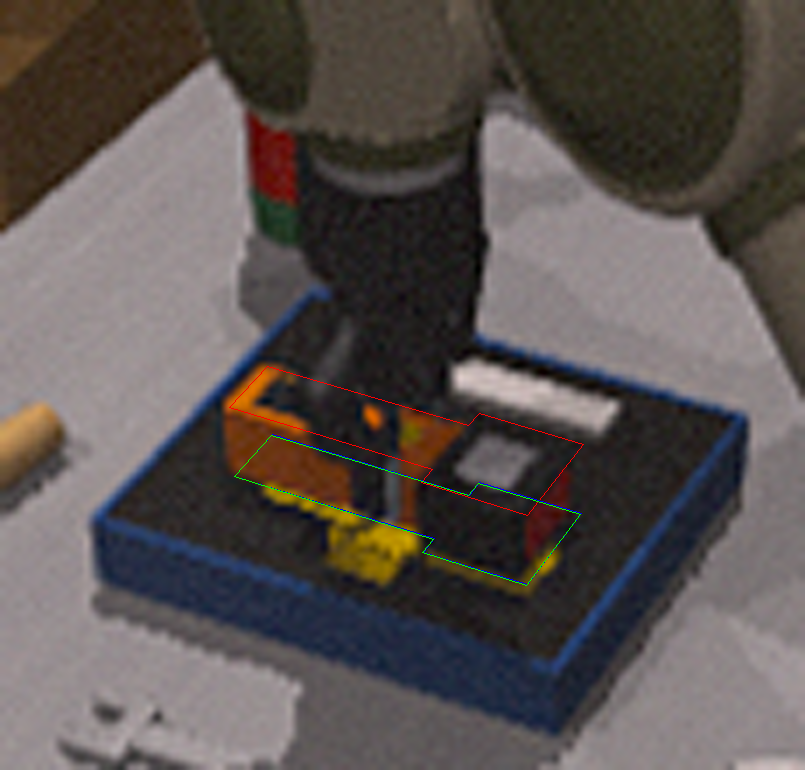

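```bash
python3 -c "
from h import *
T=(663.1,-188.17,3.1807)
loc=np.array([[-114,-99,36],[-114,99,36],[114,99,36],[114,-99,36]],float)
im=cv2.imread('pics/side0.png')
grid(im,265,120,110,80,7,[(proj('side',flat(*T,loc)),(0,0,255)),(proj('side',flat(*T,np.c_[OUT+[0,-25],np.full(8,10.)])),(255,0,0))],'pics/ts.png')
p=np.array([[95,518],[553,665],[745,417]])/7+[260,90]-.43
print(p, proj('side',flat(*T,loc)))
# side-only fit of tray with 3 corners
"
```

```text
[[273.14142857 163.57      ]
 [338.57       184.57      ]
 [365.99857143 149.14142857]] [[272.56578584 163.99402699]
 [303.9742716  130.64721989]
 [366.7431991  148.62887772]
 [339.64485077 185.82136196]]
```

View pics/ts.png

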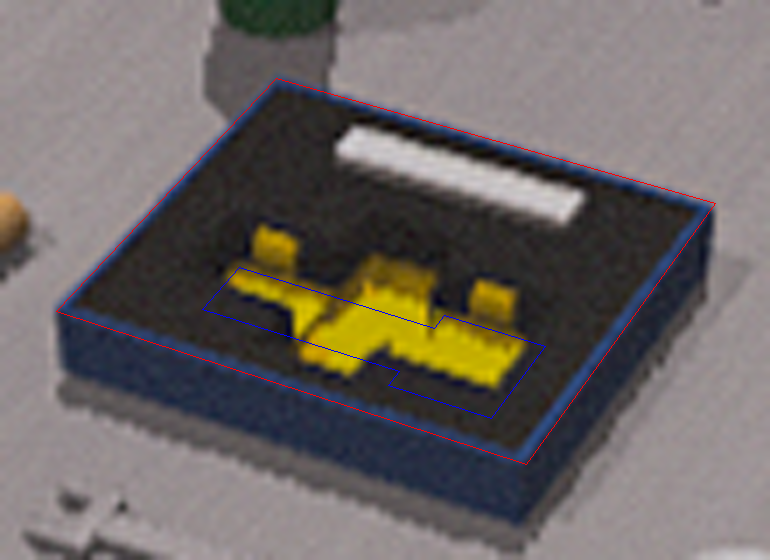

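move_arm(
  deltas=[
    [0,0,0.1,0,0,0],
    [0,0,0.1,0,0,0],
    [0,0,0.1,0,0,0],
    [0,0,0.1,0,0,0],
    [0,0,0.1,0,0,0],
    [0,0,0,0,0,0],
    [0,0,0,0,0,0],
    [0,0,0,0,0,0],
    [0,0,0,0,0,0],
    [0,0,0,0,0,0],
  ],
)

```text
time_s: 14.6
eef_pos: [661.6, -163.1, 34.0]
ee_rot: [0.0, 1.0, 0.02, -0.0]
force: [-0.9, -0.8, -2.6]
grip_width: 0.386
```

move_arm(
  deltas=[
    [0,0,0.1,0,0,0],
    [0,0,0,0,0,0],
    [0,0,0.1,0,0,0],
    [0,0,0,0,0,0],
    [0,0,0.1,0,0,0],
    [0,0,0,0,0,0],
    [0,0,0,0,0,0],
    [0,0,0,0,0,0],
    [0,0,0,0,0,0],
    [0,0,0,0,0,0],
  ],
)

```text
time_s: 15.6
eef_pos: [661.8, -163.4, 32.2]
ee_rot: [0.0, 1.0, 0.02, 0.0]
force: [-6.8, -0.2, 8.1]
grip_width: 0.387
```

```bash
python3 chk2.py p3; python3 -c "
from rig import ctrl; s=ctrl.sense(); print(s['force'],s['wrist_torque'])"
```

```text
t 15.6 pos [ 661.8 -163.4   32.2] tool delta cm [ 0.01 -0.02 -2.78] F [-6.8 -0.2  8.1] g 0.387 q [-0.41  0.85  1.17 -0.    1.13  1.12]
rotvec tool deg [ 0.05 -0.04  0.01]
[-5.17883001 -0.21867415  7.84670197] [-0.01282201  0.51157873  0.22787835]
```

View pics/p3.png

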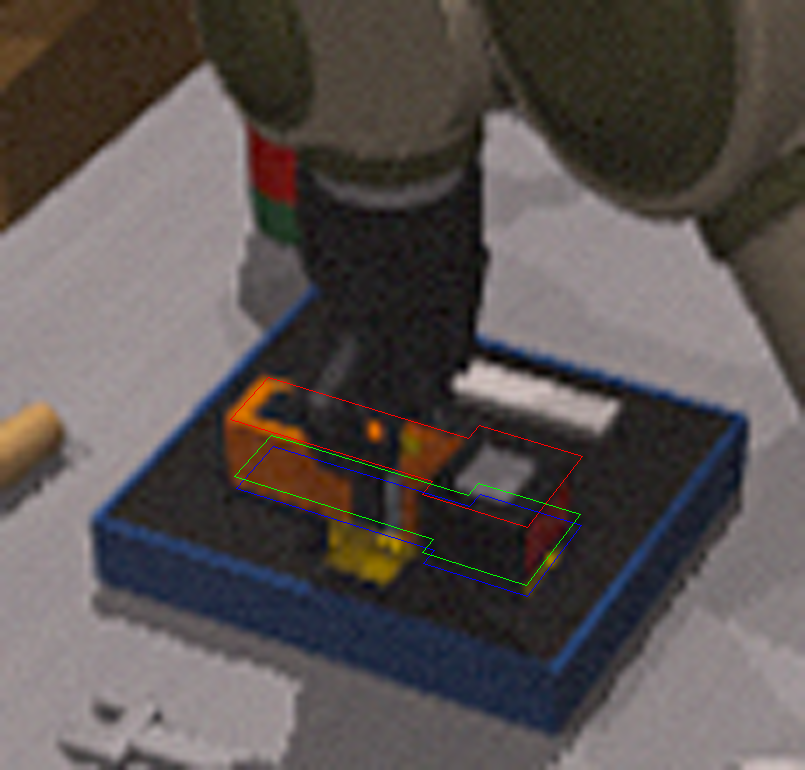

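Force x is −7 N and a gap shows at the head end near (553,560), so the handle end rides on the lead-in. I shift about 2 mm toward the head (−x).

move_arm(
  deltas=[
    [0,0,-0.1,0,0,0],
    [-0.1,0,-0.1,0,0,0],
    [-0.1,0,0,0,0,0],
    [0,0,0,0,0,0],
    [0,0,0.1,0,0,0],
    [0,0,0.1,0,0,0],
    [0,0,0,0,0,0],
    [0,0,0,0,0,0],
    [0,0,0,0,0,0],
    [0,0,0,0,0,0],
  ],
)

```text
time_s: 16.7
eef_pos: [659.8, -163.4, 31.2]
ee_rot: [0.0, 1.0, 0.019, 0.0]
force: [-0.0, -4.1, 5.4]
grip_width: 0.388
```

move_arm(
  deltas=[
    [0,0.05,0.05,0,0,0],
    [0,0,0.05,0,0,0],
    [0,0,0.05,0,0,0],
    [0,0,0.05,0,0,0],
    [0,0,0,0,0,0],
    [0,0,0,0,0,0],
    [0,0,0,0,0,0],
    [0,0,0,0,0,0],
    [0,0,0,0,0,0],
    [0,0,0,0,0,0],
  ],
)

```text
time_s: 17.7
eef_pos: [660.1, -163.4, 29.8]
ee_rot: [-0.0, 1.0, 0.02, 0.001]
force: [0.3, -2.6, 8.2]
grip_width: 0.393
```

move_arm(
  deltas=[
    [0,0.05,0.05,0,0,0],
    [0,0,0.05,0,0,0],
    [0,0,0.05,0,0,0],
    [0,0,0.05,0,0,0],
    [0,0,0,0,0,0],
    [0,0,0,0,0,0],
    [0,0,0,0,0,0],
    [0,0,0,0,0,0],
    [0,0,0,0,0,0],
    [0,0,0,0,0,0],
  ],
)

```text
time_s: 18.7
eef_pos: [660.2, -163.7, 27.6]
ee_rot: [-0.0, 1.0, 0.02, 0.001]
force: [0.7, -1.1, 7.4]
grip_width: 0.391
```

```bash
python3 chk2.py p4; python3 -c "
from rig import ctrl; s=ctrl.sense(); print(s['force'],s['wrist_torque'])"
```

```text
t 18.7 pos [ 660.2 -163.7   27.6] tool delta cm [ 0.17 -0.04 -3.24] F [ 0.7 -1.1  7.4] g 0.391 q [-0.42  0.85  1.17  0.    1.12  1.12]
rotvec tool deg [-0.02 -0.08  0.01]
[ 0.55237278 -1.47896626  7.2832822 ] [-0.12078834 -0.12586269  0.02764539]
```

View pics/p4.png

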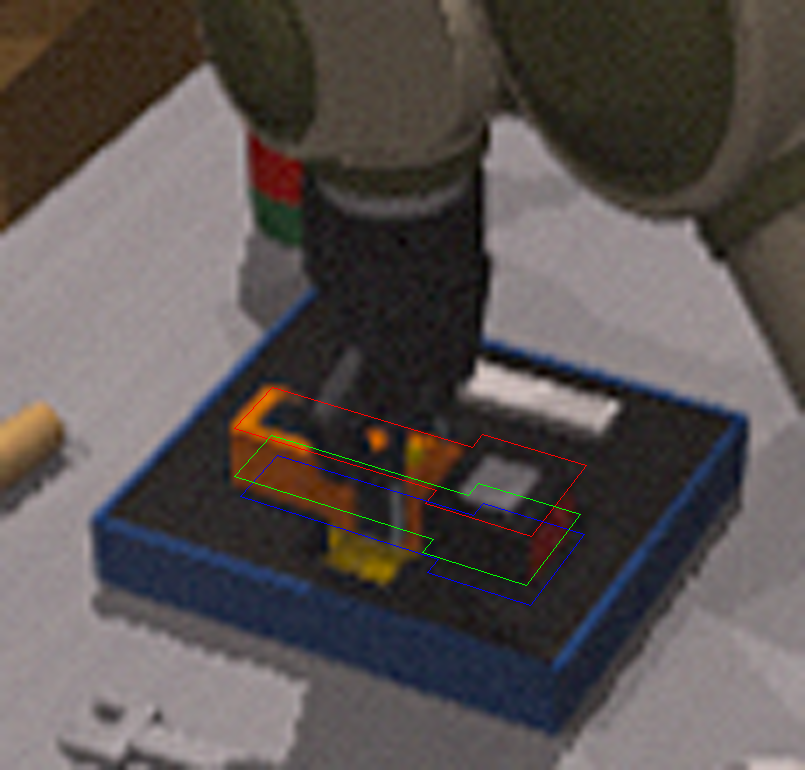

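move_arm(
  deltas=[
    [0,0,0.1,0,0,0],
    [0,0,0.05,0,0,0],
    [0,0,0.05,0,0,0],
    [0,0,0.05,0,0,0],
    [0,0,0.05,0,0,0],
    [0,0,0.05,0,0,0],
    [0,0,0.05,0,0,0],
    [0,0,0,0,0,0],
    [0,0,0,0,0,0],
    [0,0,0,0,0,0],
  ],
)

```text
time_s: 19.8
eef_pos: [659.6, -164.0, 22.7]
ee_rot: [-0.0, 1.0, 0.02, -0.0]
force: [1.6, -0.4, 1.3]
grip_width: 0.392
```

move_arm(
  deltas=[
    [0,0,0.05,0,0,0],
    [0,0,0.05,0,0,0],
    [0,0,0.05,0,0,0],
    [0,0,0.05,0,0,0],
    [0,0,0.05,0,0,0],
    [0,0,0.05,0,0,0],
    [0,0,0,0,0,0],
    [0,0,0,0,0,0],
    [0,0,0,0,0,0],
    [0,0,0,0,0,0],
  ],
)

```text
time_s: 20.8
eef_pos: [659.6, -164.1, 19.8]
ee_rot: [-0.0, 1.0, 0.02, -0.0]
force: [-0.1, -0.3, 1.6]
grip_width: 0.386
```

move_arm(
  deltas=[
    [0,0,0.05,0,0,0],
    [0,0,0.05,0,0,0],
    [0,0,0.05,0,0,0],
    [0,0,0.05,0,0,0],
    [0,0,0.05,0,0,0],
    [0,0,0.05,0,0,0],
    [0,0,0.05,0,0,0],
    [0,0,0.05,0,0,0],
    [0,0,0,0,0,0],
    [0,0,0,0,0,0],
  ],
)

```text
time_s: 21.8
eef_pos: [659.7, -164.1, 15.8]
ee_rot: [-0.0, 1.0, 0.019, 0.0]
force: [1.1, 0.5, 1.9]
grip_width: 0.387
```

move_arm(
  deltas=[
    [0,0,0.05,0,0,0],
    [0,0,0,0,0,0],
    [0,0,0.05,0,0,0],
    [0,0,0,0,0,0],
    [0,0,0.05,0,0,0],
    [0,0,0,0,0,0],
    [0,0,0.05,0,0,0],
    [0,0,0,0,0,0],
    [0,0,0,0,0,0],
    [0,0,0,0,0,0],
  ],
)

```text
time_s: 22.8
eef_pos: [659.7, -164.2, 14.5]
ee_rot: [0.0, 1.0, 0.02, 0.0]
force: [-1.6, 1.6, 8.2]
grip_width: 0.385
```

move_arm(
  deltas=[
    [0,0,0.05,0,0,0],
    [0,0,0,0,0,0],
    [0,0,0.05,0,0,0],
    [0,0,0,0,0,0],
    [0,0,0,0,0,0],
    [0,0,0,0,0,0],
    [0,0,0,0,0,0],
    [0,0,0,0,0,0],
    [0,0,0,0,0,0],
    [0,0,0,0,0,0],
  ],
)

```text
time_s: 23.8
eef_pos: [659.7, -164.2, 14.5]
ee_rot: [0.0, 1.0, 0.02, 0.0]
force: [-5.9, 1.5, 14.8]
grip_width: 0.387
```

```bash
python3 chk2.py p5; python3 -c "
from rig import ctrl; s=ctrl.sense(); print(s['force'],s['wrist_torque'])"
```

```text
t 23.8 pos [ 659.7 -164.2   14.5] tool delta cm [ 0.22 -0.09 -4.55] F [-5.9  1.5 14.8] g 0.387 q [-0.42  0.86  1.18 -0.    1.1   1.12]
rotvec tool deg [ 0.02 -0.    0.  ]
[-5.31257705  1.98204408 14.13667169] [0.34528114 0.8935453  0.04164591]
```

View pics/p5.png

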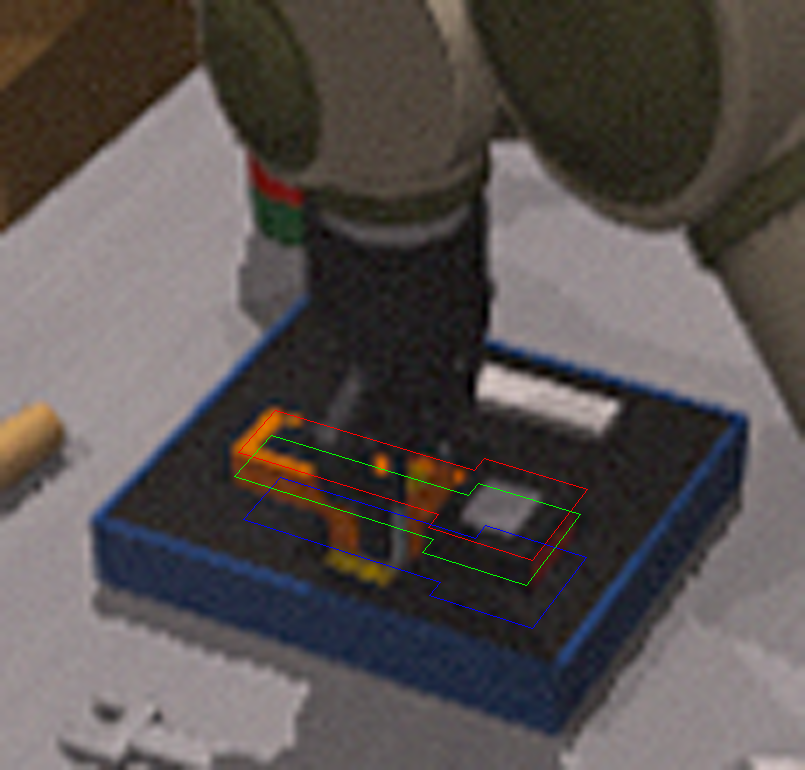

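Bottomed out: the pose stays at 14.5 while the force rose to 15 N. Releasing within the notches.

move_arm(
  deltas=[
    [0,0,0,0,0,0],
    [0,0,0,0,0,0],
    [0,0,0,0,0,0],
    [0,0,0,0,0,0],
    [0,0,0,0,0,0],
    [0,0,0,0,0,0],
    [0,0,0,0,0,0],
    [0,0,0,0,0,0],
    [0,0,0,0,0,0],
    [0,0,0,0,0,0],
  ],
  grip=5.2,
)

```text
time_s: 24.9
eef_pos: [659.6, -164.2, 12.9]
ee_rot: [0.0, 1.0, 0.019, -0.0]
force: [-0.7, 0.7, 0.6]
grip_width: 0.609
```

move_arm(
  deltas=[
    [0,0,-0.3,0,0,0],
    [0,0,-0.5,0,0,0],
    [0,0,-1,0,0,0],
    [0,0,-1.5,0,0,0],
    [0,0,-2,0,0,0],
    [0,0,-2.5,0,0,0],
    [0,0,-3,0,0,0],
    [0,0,-3,0,0,0],
    [0,0,-2,0,0,0],
    [0,0,-1,0,0,0],
  ],
)

```text
time_s: 25.9
eef_pos: [660.2, -164.4, 184.6]
ee_rot: [0.001, 1.0, 0.02, 0.002]
force: [0.2, -0.3, -0.4]
grip_width: 0.605
```

move_arm(
  deltas=[
    [0,0,-2,0,0,0],
    [-2,-2,-2,0,0,0],
    [-2.5,-4,0,0,0,0],
    [-2.5,-4,0,0,0,0],
    [-2.5,-4,0,0,0,0],
    [-2.5,-4,0,0,0,0],
    [-2.5,-4,0,0,0,0],
    [-2.5,-4,0,0,0,0],
    [-1,-2,0,0,0,0],
    [0,0,0,0,0,0],
  ],
)

```text
time_s: 26.9
eef_pos: [467.4, 110.7, 221.4]
ee_rot: [-0.0, 1.0, 0.021, 0.0]
force: [0.4, 0.3, 0.6]
grip_width: 0.613
```

```bash
python3 chk2.py p6 x
```

```text
t 26.9 pos [467.4 110.7 221.4] tool delta cm [18.26 28.19 16.13] F [0.4 0.3 0.6] g 0.613 q [-0.01  0.22  1.64  0.    1.28  1.52]
rotvec tool deg [-0.02 -0.    0.18]
```

View pics/p6.png

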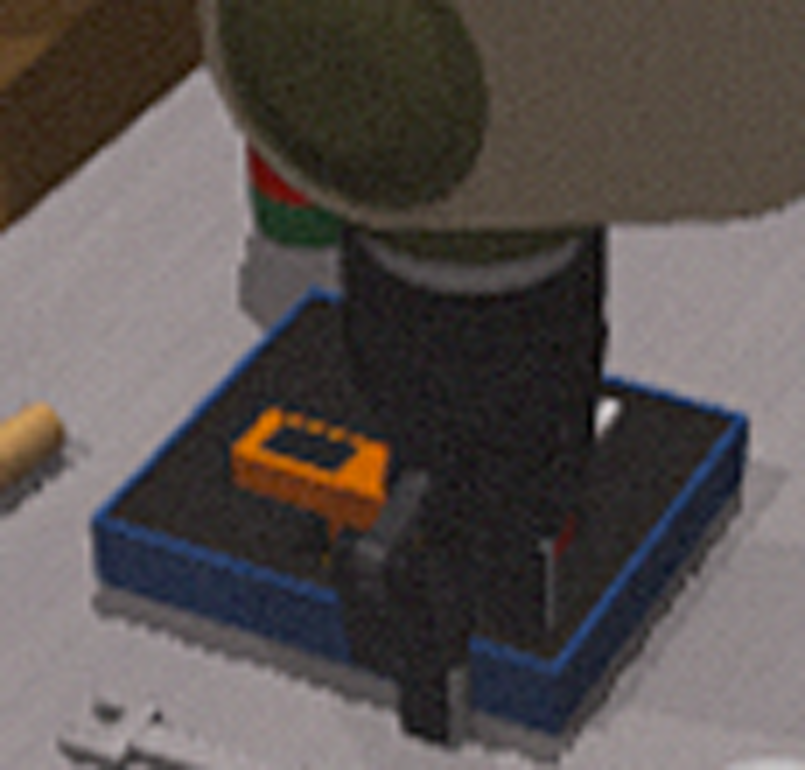

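View pics/p6_t.png

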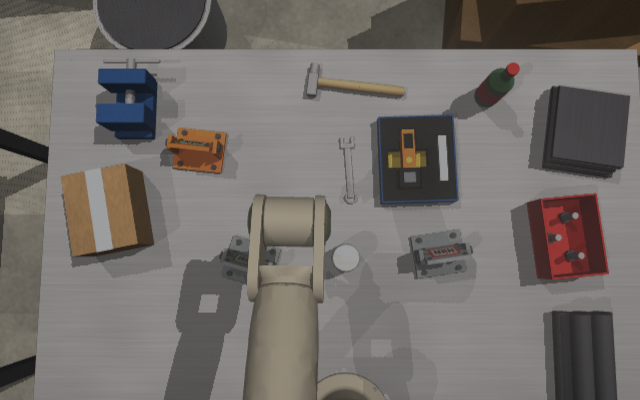

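move_arm(
  deltas=[
    [-1,-2,-3,0,0,0],
    [-1,-3,-3,0,0,0],
    [-1,-3,-3,0,0,0],
    [-1,-3,-3,0,0,0],
    [-1,-3,0,0,0,0],
    [-1,-3,0,0,0,0],
    [-1,-3,0,0,0,0],
    [-1,-3,0,0,0,0],
    [0,-1,0,0,0,0],
    [0,0,0,0,0,0],
  ],
)

```text
time_s: 28.0
eef_pos: [380.3, 345.4, 340.5]
ee_rot: [0.0, 1.0, 0.02, -0.0]
force: [0.2, -0.3, 1.7]
grip_width: 0.607
```

```bash
python3 -c "
from h import *
T=(663.1,-188.17,3.1807)
sl=lambda z:np.c_[OUT+[0,-25],np.full(8,float(z))]
t=eyes.capture('top'); s=eyes.capture('side')
grid(t,370,108,95,100,6,[(proj('top',flat(*T,sl(48))),(0,0,255))],'pics/e_t.png')
grid(s,265,120,110,80,7,[(proj('side',flat(*T,sl(48))),(0,0,255))],'pics/e_s.png')
grid(s,265,120,110,80,7,[],'pics/e_s0.png')
cv2.imwrite('pics/e_side.png',s)
"
```

```text
(no output)
```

View pics/e_t.png

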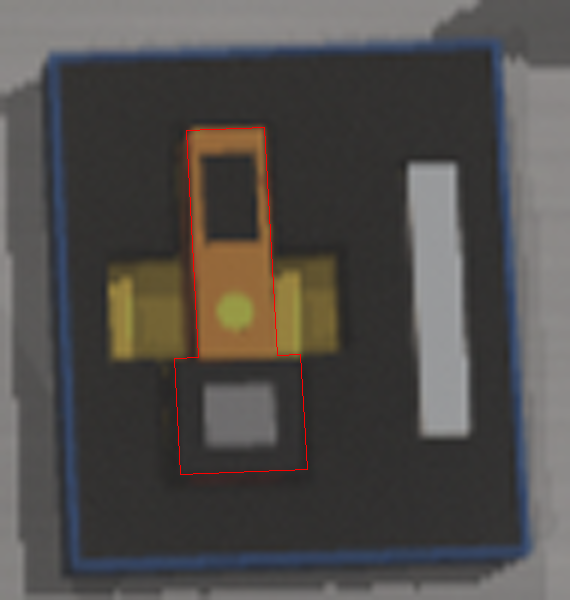

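View pics/e_s.png

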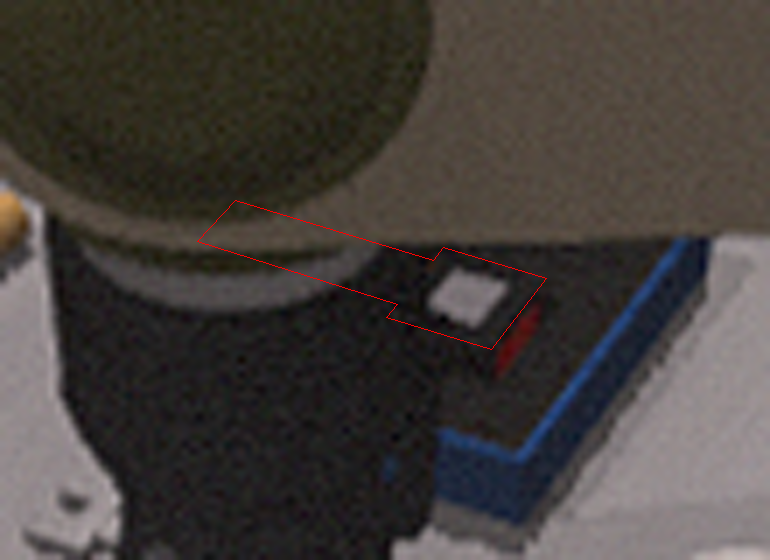

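View pics/e_s0.png

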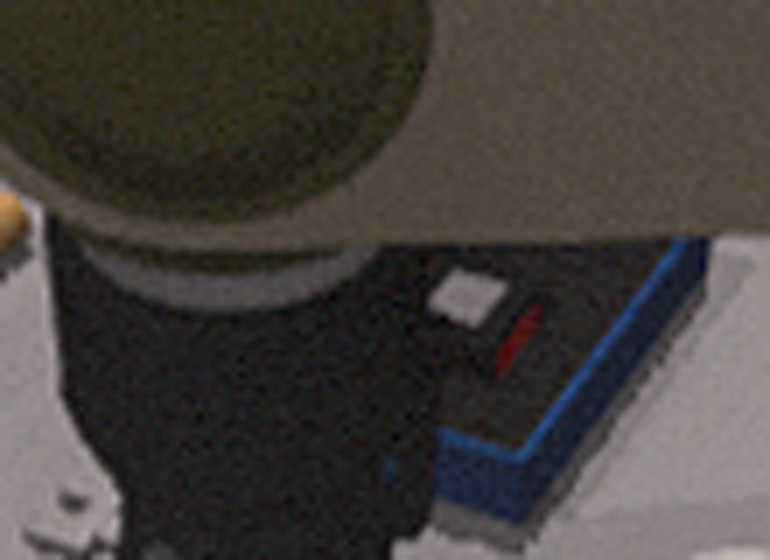

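move_arm(
  deltas=[
    [0,3,0,0,0,0],
    [-0.5,4.9,0,0,0,0],
    [-0.5,4.9,0,0,0,0],
    [-0.5,4.9,0,0,0,0],
    [-0.5,4.9,0,0,0,0],
    [-0.5,4.9,0,0,0,0],
    [-0.5,4.9,0,0,0,0],
    [-0.5,4.9,0,0,0,0],
    [0,4.9,0,0,0,0],
    [0,3,0,0,0,0],
  ],
)

```text
time_s: 29.1
eef_pos: [361.1, -111.6, 341.0]
ee_rot: [0.0, 1.0, 0.017, 0.0]
force: [-0.1, -0.1, -0.4]
grip_width: 0.606
```

```bash
python3 -c "
from h import *
from rig import ctrl
T=(663.1,-188.17,3.1807)
sl=lambda z:np.c_[OUT+[0,-25],np.full(8,float(z))]
s=eyes.capture('side')
grid(s,265,120,110,80,7,[(proj('side',flat(*T,sl(48))),(0,0,255)),(proj('side',flat(*T,sl(34))),(0,255,0))],'pics/e2_s.png')
cv2.imwrite('pics/e2_side.png',s); print(ctrl.sense()['eef_pos'])
"
```

```text
[ 361.42523871 -113.95648364  340.58789686]
```

View pics/e2_s.png

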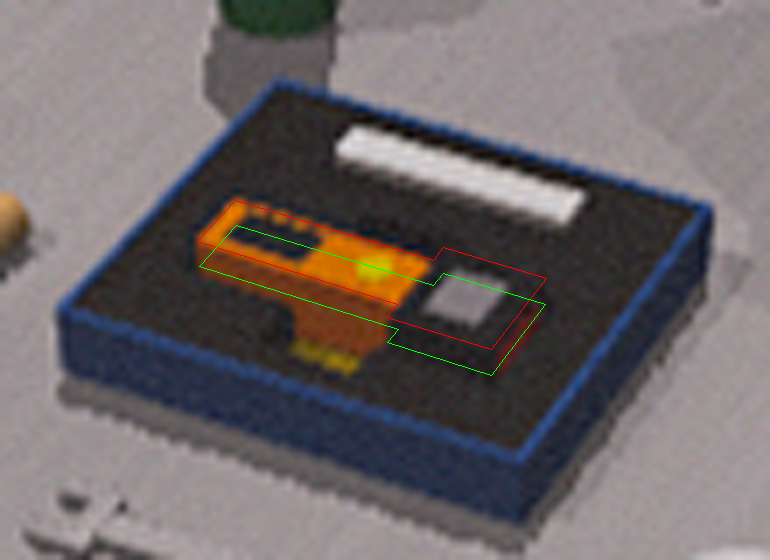

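View pics/e2_side.png

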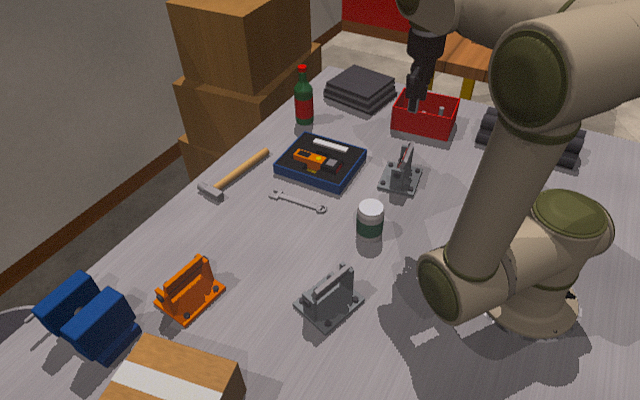

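The scanner's outline matches the home model in both views: level, and 14 mm proud of the foam. The gauge bar, wrench and can look unmoved.

```bash
python3 -c "
from rig import order
print(order.finish_job())"
```

```text
the job is handed in; nothing more can be done
None
```

I scanned the green label and put the scanner away in its cutout, then handed the job in at about 29 s. No verdict was reported.

- **Scan:** I held the scanner still for more than 2 s with its window about 91 mm from the green label. By the tool pose it was less than 1 mm off the middle and within 0.2° of square. This rests on the fitted label position: the arm hid the label from above, and only the plate's back shows from the side.
- **Stowing:** On the way into the cutout the handle end first rode on the lead-in, with about 7 N sideways. I shifted the scanner 2 mm toward its head end and it went past the grip pads with about 10 N. It came down on the floor at the expected height, and I stopped pressing at about 15 N on the wrist sensor.
- **Last checks:** In the top and side pictures the scanner lies level on its home outline, about 14 mm above the foam. The arm is clear of everything, and the wrench, can and gauge bar look unmoved.
- **Disagreement:** The side camera read about 2 mm off the top camera along the scanner's length on the way. In the final pictures both agree within about 1 mm.

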